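Zero the balance before weighing

ROBOT

A 6-joint arm with a two-finger parallel gripper is mounted at the origin on the work surface; the furniture and walls round the work are solid. World frame = base frame: x ahead of the robot, y to its left, z up, the work surface at z = 0. Lengths are in m, angles in rad, forces in N, time in s.
With the tool pointing down it reaches from about 0.2 to 0.875 m from the base axis. Payload 3.4 kg.
Tool frame: the origin (TCP) lies on the centre line of the jaws, within the pads' length; the fingertips stand 25 mm ahead of it and the grasp point (between the pads) lies 6 mm ahead of it; z points along the fingers, y is the line along which they close (so a half turn about z gives the same grasp; the last joint's range is limited). The gripper opens to 94 mm and grips with 3 to 60 N. Pads are 16 mm wide; open, the fingers measure 119 mm over their backs; the gripper's body (75 mm by 177 mm) begins 78 mm behind the grasp point.
Start: joints at [1.07, 0.276, 1.505, -0, 1.361, -0.121], TCP at [0.213, 0.534, 0.23] pointing down, gripper open.
Joint ranges: [-2.89, 2.89], [-0.75, 2.08], [0.22, 2.7], [-1.18, 4.32], [0.11, 2.71], [-2.7, 2.7]. Speed limits (rad/s): [2.57, 2.57, 3.14, 3.14, 3.14, 3.14].

INTERFACE

Orientations are given as a unit quaternion [x, y, z, w].
In Python, from plant import r gives the robot as it stands.
- The arm moves only by the tool send_rows, never from a script. Its arguments are lists of equal length, an entry for each row: "travel": the shift along the tool's x, y, z in shares of 1 m (1.0 is 1 m), a list of three; "twist": the turn, a rotation vector about the tool's x, y, z in normalised numbers (1 is 360 degrees), a list of three; "jaw": the closure, from 0 (fully open) to 1 (shut). In form: {"travel": [[tx, ty, tz], ...], "twist": [[ax, ay, az], ...], "jaw": [jaw, ...]}. A call has 1 to 10 rows; each row is the pose to reach, as a shift and turn from the pose commanded when the call began, along the tool's axes at that moment; what a row does not reach only later rows make up. A row lasts 1/10 s, in which the tool goes at most 50 mm and 8.59 degrees, less where a joint would pass 70% of its speed; a pose out of reach is approached as far as the arm can. Shift and turn numbers lie between -1 and 1, and a call with a number outside is refused. A call with a gripper value outside its range is refused whole. The fingers move at their own pace and stop on an object; "force" is the grip in N (left out, the last holds). Time passes only in rows, so rows that repeat a pose let the fingers close. It gives the time, the measured TCP pose, the force, the opening and the grip force at its end, in the units of the state.
- r.get_obs(): the state, without advancing time (a new reading comes with each control period).
- r.read_camera(name): name is "scene" or "top"; returns (picture, depth): 384x512x3 uint8, red, green, blue; 384x512 float32, m along the optical axis (not along the pixel's ray), 0 where there is no reading.
- r.camera_info(name): a dict with "fx", "fy", "cx", "cy" (pixels), "rvec" (rotation vector, rad) and "tvec" (3), from world to camera coordinates, as OpenCV has them. Camera axes: x right, y down, z forward; pixel columns grow to the right and rows downward; lengths in m; the calibration is good to about 2 mm. A picture is of the moment at which its call begins. camera_info takes no time and is no camera call.
- r.close_job(): hands the job in; it is judged then, once.
The state is a dict: "t": time; "joint_positions": joint angles; "qvel": joint speeds; "joint_efforts": joint torques, N m; "eef_pos": TCP position; "ee_rot": TCP orientation; "wrist_force": force on the tool from outside, world axes, zero at the start; "torque": the same for the moment, N m; "finger_gap": finger opening in m; "grip_force": force on a finger pad.
Only numpy, scipy, OpenCV 4.12 (cv2) and the standard library are available. Lean on these libraries where they do the work, as an engineer would, in place of code of your own. Each camera call takes 0.05 s, during which the arm holds its last target. There are 200 camera calls.

TASK

Get the balance ready to weigh the bone plates, using light touches of the fingertips only: first switch on the power strip by pressing down the raised half of its rocker, then push the grip bar on the draught shield's clear lid until the lid is fully shut, and last press the wide zero key all the way down for a moment and let it come up. Lift nothing, press gently so that the balance stays where it stands, keep off its pan and its two round keys, and leave the other things on the table as they are.

Things in the scene. Friction and masses are not known exactly. Their poses are not given: they have to be found in the camera images.
- balance: Off-white precision balance, 250 (x) x 186 (y), 2 kg, free on rubber feet: slides under some 10 N sideways. Origin: centre of underside; x from its front (key deck, robot side) to its back, y to its left, z up. Deck: x -130 to -30, sloping up 11 deg from 28 to 46 high. Behind it a clear square draught shield, x -28 to 118, y -74 to 74, rails 118 high, closed on top by a sliding lid
- pan: Round steel weighing pan, 92 across, 10 high, inside the draught shield, centred at x 45 of the balance; origin under its centre, top 59 mm above the table. Not to be touched
- shield_lid (a joint): Position of the shield's clear lid (plate 140 x 134 x 4, top face 115 mm above the table, sliding level along the balance's x axis between rails): 0 = fully shut against a stop, positive (m, to 0.10) = slid open to the back. Starts 0.05 to 0.085. About 0.8 N friction, stays where left; shut means under 0.003
- lid_bar (a point): Top centre of the black grip bar standing on the lid near its front edge; moves with the lid. Bar 10 thick (balance x) x 44 wide (balance y), its top 18 mm above the lid's face; behind the bar the lid's face is bare. Push the bar's back face towards the balance's front (-x) to shut the lid. When shut it lies at x -5, y 0, z 133 mm of the balance
- zero_key (a joint): Travel of the wide zero key: 0 = up, 0.004 m = fully down; spring return, about 1.2 N to start and 4.4 N fully down; counts as pressed beyond 0.0025
- zero_key_top (a point): Top centre of the zero key, a wide grey bar 52 (balance y) x 20 (balance x) standing 5 mm out of the sloping deck, on the left half of the deck seen from its front (balance x -103, y 48, z 38 mm). It moves square to the deck, 11 deg from vertical; pressing straight down works
- round_key_1 (a joint): Travel of the round grey key (18 across) right of the deck's middle, 72 mm from the zero key's centre: 0 = up, up to 0.004. Not to be pressed
- round_key_2 (a joint): Travel of the other round grey key (18 across), at the deck's right end: 0 = up, up to 0.004. Not to be pressed
- strip: Light grey power strip, 269 long x 55 wide, casing top 42 mm above the table, fixed in place. Origin: centre of its underside; y axis along it, x across it. The rocker switch is at y -84, the end turned towards the robot; a black adapter block (46 mm tall, top 88 mm above the table) is plugged in near the other end, at y 100
- strip_switch (a joint): Angle of the strip's rocker: 0 = off (the half at the strip's -x stands up), 0.349 = fully on (that half down, the other half up). Stays where it is left; needs about 3 N near its raised edge; counts as on beyond 0.29
- strip_rocker (a point): Fixed point where the top of the rocker's raised half lies when off: x -8, y -84, z 46.5 mm of the strip. Rocker 24 (x) x 12 (y) in an opening 27 x 15, pivot along y at x 0, z 39. Its raised outer edge (x -11) is 47 high and sinks to 43 when on, 1 mm above the casing: a broad tip that covers only the outer part (x -5 and beyond) can press it fully
- weigh_bottle: Small glass weighing bottle with stopper, 38 across, 70 high; loose bystander. Origin at its foot
- plate_long: Brown bone plate, 37 x 71 x 6, loose, lying beside the balance; bystander
- plate_broad: Brown bone plate, 40 x 56 x 8, loose, lying beside the balance; bystander
- plate_small: Brown bone plate, 28 x 40 x 6, loose, lying in the middle of the table; bystander
- cap_jar: Squat clear jar with a blue cap, 61 across, 59 high, loose; bystander
- pencil: Mechanical pencil, 145 x 11 x 12, loose, lying beside the strip; bystander

How it is judged:
On the way, in this order (a step that is already met when the one before it is completed fails the run):
1. the power strip's rocker is pressed to on while the lid is still open (value of joint strip_switch above 0.29 rad and value of joint shield_lid above 0.03 m), for 0.1 s.
2. the draught shield's lid is pushed fully shut, the strip on, the zero key not yet pressed (value of joint strip_switch above 0.29 rad and value of joint shield_lid below 0.003 m and value of joint zero_key below 0.001 m), for 0.2 s.
3. the zero key is pressed down with the strip on and the lid shut (value of joint strip_switch above 0.29 rad and value of joint shield_lid below 0.003 m and value of joint zero_key above 0.0025 m), for 0.1 s.
At the end, for the whole second after the job is handed in: The strip's rocker is on (beyond 0.29 rad), the draught shield's lid is shut (within 3 mm), the zero key is up again (within 1 mm), the balance stands level and at rest within 10 mm of where it stood, and the bystanders lie within 15 mm of where they lay (all of step 2 and distance of balance from where it was at the start of the episode below 0.01 m and linear speed of balance below 0.01 m/s and angle between balance's own z axis and vertical below 0.03 rad and distance of each of weigh_bottle, plate_long, plate_broad, plate_small, cap_jar, pencil from where it was at the start of the episode below 0.015 m); the robot touches nothing.
It fails at once if out of order: the lid is pushed shut before the strip is on, or the zero key is pressed before the strip is on and the lid shut ((not (value of joint strip_switch above 0.29 rad) and value of joint shield_lid below 0.02 m) or (value of joint zero_key above 0.0025 m and (not (value of joint strip_switch above 0.29 rad) or value of joint shield_lid above 0.005 m))).
It fails at once if a round key is pressed or the pan is touched (value of joint any of round_key_1, round_key_2 above 0.002 m or contact force between any of the arm, the fingers and pan above 0.3 N).
It fails at once if the balance or the strip is pressed harder than 30 N (contact force between any of the arm, the fingers and balance above 30 N or contact force between any of the arm, the fingers and strip above 30 N).
It fails at once if the balance is shifted by more than 15 mm, lifted or tipped (distance of balance from where it was at the start of the episode above 0.015 m or height (world z) of balance above 0.006 m or angle between balance's own z axis and vertical above 0.05 rad).
It fails at once if a bystander is shifted by more than 20 mm or lifted (distance of any of weigh_bottle, plate_long, plate_broad, plate_small, cap_jar, pencil from where it was at the start of the episode above 0.02 m or height (world z) of any of weigh_bottle, plate_long, plate_broad, plate_small, cap_jar, pencil above 0.015 m).
It also fails if it takes over 56 s, if anything falls off the work surface, if the arm or the gripper's body presses on something with over 40 N, if the wrist force passes 120 N, or if a joint passes its speed limit or range.

## Working session

There is one attempt and no reset: what is moved stays moved. The work goes in short steps, Python scripts to look and compute and a tool call to move; the robot and the scene stay as the last step left them, time stands still between calls to the robot, and variables do not carry over. Pictures are saved under pics/ and viewed, at most 10 in all, crops included, and the job is handed in when it is done.

Besides the shell and the picture viewer there is one more tool, called by a JSON object that holds its "method" and its "body", one argument or row to a line. send_rows: Moves the arm, as the interface text tells. Its arguments: {"type":"object","properties":{"travel":{"type":"array"},"twist":{"type":"array"},"jaw":{"type":"array"},"force":{"type":"number"}},"required":["travel","twist","jaw"]}

```bash
mkdir -p pics
cat > h.py <<'E'
import numpy as np, cv2
from plant import r
def grab(n):
    p,d=r.read_camera(n); np.savez(f'{n}.npz',p=p,d=d); return p,d
def cam(n):
    c=r.camera_info(n); R=cv2.Rodrigues(np.array(c['rvec'],float))[0]; return c,R,np.array(c['tvec'],float).ravel()
def plane(n,u,v,z):
    c,R,t=cam(n); ray=R.T@np.array([(u-c['cx'])/c['fx'],(v-c['cy'])/c['fy'],1]); o=-R.T@t
    return o+ray*(z-o[2])/ray[2]
def cloud(n,d):
    c,R,t=cam(n); v,u=np.indices(d.shape)
    P=np.stack([(u-c['cx'])/c['fx']*d,(v-c['cy'])/c['fy']*d,d],-1); return (P-t)@R
def proj(n,P):
    c,R,t=cam(n); q=R@np.array(P)+t; return q[0]/q[2]*c['fx']+c['cx'],q[1]/q[2]*c['fy']+c['cy']
E
python3 - <<'E'
from h import *
for n in('scene','top'):
    p,d=grab(n); cv2.imwrite(f'pics/{n}0.png',cv2.resize(p[:,:,::-1],(800,600),interpolation=cv2.INTER_CUBIC))
    c,R,t=cam(n); print(n,-R.T@t,R[2],c['fx'])
o=r.get_obs(); print(o['t'],o['eef_pos'],o['ee_rot'],o['finger_gap'])
E
```

```text
scene [-0.27046992 -0.66235192  0.85491368] [ 0.65235128  0.50931764 -0.56127832] 403.7696641407932
top [0.52541849 0.02685486 1.08169506] [ 0.0517812  -0.00604928 -0.99864013] 379.77504746712157
0.1 [0.21296047 0.53360867 0.22971556] [ 1.88776607e-01  9.82019732e-01 -7.64638862e-04 -2.33220559e-04] 0.09409802770725212
```

View pics/top0.png

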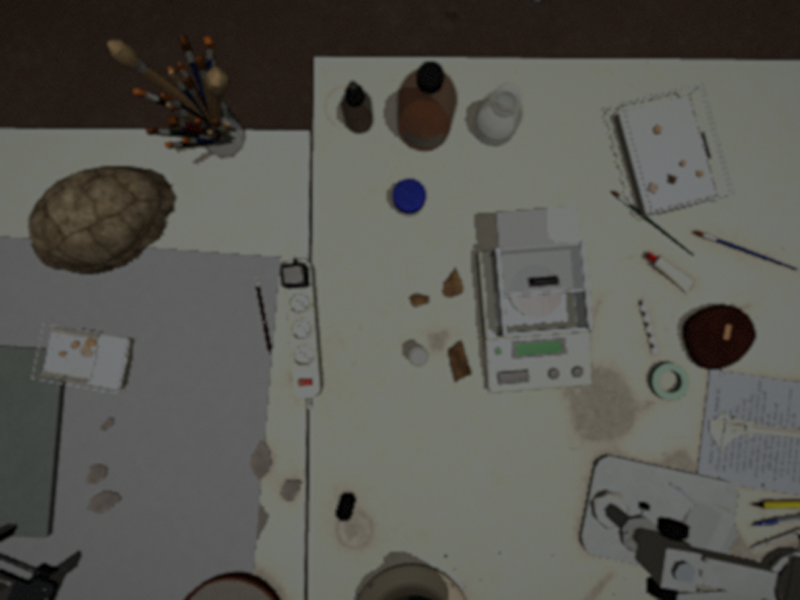

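View pics/scene0.png

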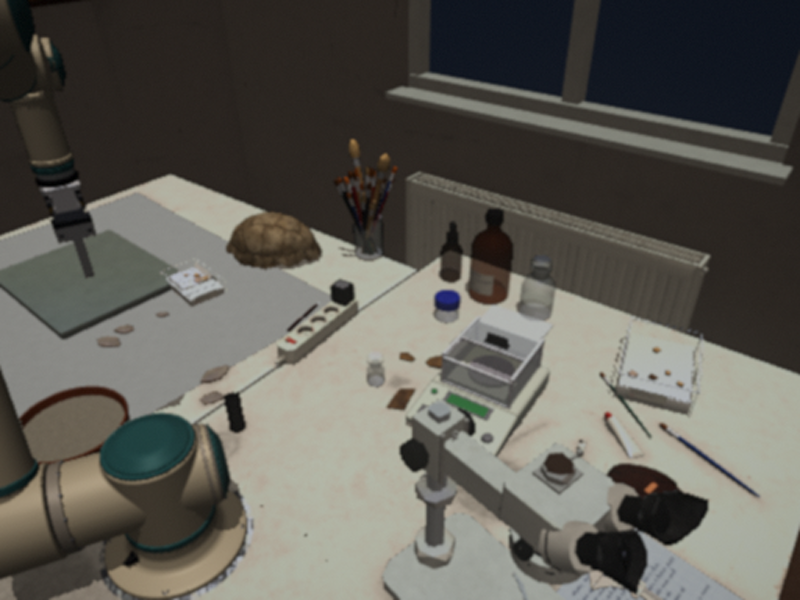

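The top view shows, at 800x600 scale, the rocker (red) at (306,382), the zero key at (513,377), the round keys at (553,373) and (577,372), the lid bar at (543,281) and the strip running from (293,262) to (306,392). The scene view agrees: the lid is open to the back and the arm is at the far left.

Run:
```python
from h import *
p=np.load('top.npz')['p']
a=cv2.resize(p[130:255,300:385][:,:,::-1],None,fx=4.6,fy=4.6,interpolation=cv2.INTER_CUBIC)
b=cv2.resize(p[160:260,160:225][:,:,::-1],None,fx=5.75,fy=5.75,interpolation=cv2.INTER_CUBIC)
h=min(a.shape[0],b.shape[0]); im=np.hstack([a[:h],b[:h]]); print(im.shape,a.shape)
cv2.imwrite('pics/crop.png',cv2.convertScaleAbs(im,alpha=1.4))
d=np.load('top.npz')['d']; C=cloud('top',d)
# red rocker
hsv=cv2.cvtColor(p,cv2.COLOR_RGB2HSV).astype(int)
m=((hsv[...,0]<8)|(hsv[...,0]>172))&(hsv[...,1]>120); m[:, :170]=0;m[:,215:]=0;m[:225]=0;m[:][260:]=0
v,u=np.nonzero(m);print('red',len(u),u.mean(),v.mean(),u.min(),u.max(),v.min(),v.max(),plane('top',u.mean(),v.mean(),.044),C[m].mean(0))
# strip casing by height
m=(abs(C[...,2]-.042)<.006); m[:,:175]=0;m[:,215:]=0;m[:160]=0;m[262:]=0
m=m.astype(np.uint8)
n,l,s,ce=cv2.connectedComponentsWithStats(m);k=1+s[1:,4].argmax();
P=np.float32(C[l==k][:,:2]);print('strip',s[k],cv2.minAreaRect(P))
# balance footprint: heights
m=(C[...,2]>.02);m[:,:300]=0;m[:,385:]=0;m[:130]=0;m[255:]=0
n,l,s,ce=cv2.connectedComponentsWithStats(m.astype(np.uint8));k=1+s[1:,4].argmax()
P=C[l==k];print('bal',s[k],cv2.minAreaRect(np.float32(P[:,:2])))
# bar dark
g=p.max(2);m=np.zeros(g.shape,bool);m[172:190,330:365]=g[172:190,330:365]<60
v,u=np.nonzero(m);print('bar',len(u),u.min(),u.max(),v.min(),v.max(),u.mean(),v.mean(),plane('top',u.mean(),v.mean(),.131),C[m].mean(0))
```

```text
(575, 765, 3) (575, 391, 3)
red 21 195.0 244.0 192 198 243 245 [0.43288479 0.18779246 0.044     ] [0.4328219  0.18789728 0.04328276]
strip [182 166  23  89 934] ((0.5251551866531372, 0.1968361735343933), (0.2411821335554123, 0.04944932833313942), 5.026966571807861)
bal [ 304  132   75  120 7576] ((0.5646659135818481, -0.13734538853168488), (0.3059951961040497, 0.33401650190353394), 5.028287410736084)
bar 97 338 356 177 182 347.2783505154639 179.4742268041237 [ 0.60300376 -0.20626937  0.131     ] [ 0.60326139 -0.20703842  0.12778196]
```

View pics/crop.png

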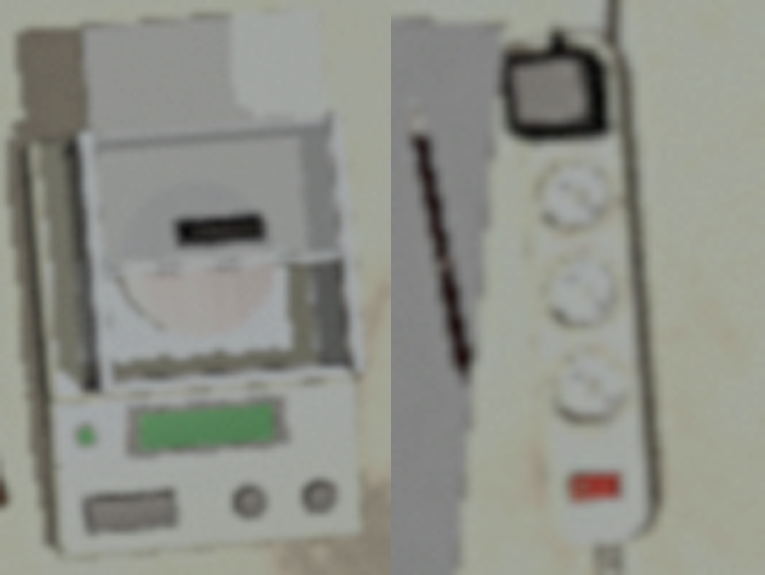

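The crop shows the zero key at (131,511), the round keys at (250,501) and (319,496), and the bar at (220,230). On the strip, the red rocker is at (595,486).

Run:
```python
from h import *
p=np.load('top.npz')['p'];d=np.load('top.npz')['d'];C=cloud('top',d)
px=lambda a,b:(300+(a+.5)/4.6-.5,130+(b+.5)/4.6-.5)
# refine zero key by darkness mask
g=p.astype(int).mean(2); print(g[236:247,316:342].astype(int)[::2,::2])
sub=g[233:248,314:344]; m=sub<np.median(g[247:249,320:350])-22
n,l,s,ce=cv2.connectedComponentsWithStats(m.astype(np.uint8));k=1+s[1:,4].argmax();print(s[k],ce[k]+[314,233])
zk=ce[k]+[314,233]
Z=plane('top',*zk,.038);r1=plane('top',*px(250,501),.038);r2=plane('top',*px(319,496),.038)
print(Z,r1,r2,np.linalg.norm(r1-Z),'dir',np.degrees(np.arctan2(*(r2-Z)[1::-1])))
for q in((55,552,.025),(358,530,.025)): print(plane('top',*px(*q[:2]),q[2]))
B=plane('top',347.3,179.5,.131)
v=plane('top',*px(263,225),.133)-plane('top',*px(178,231),.133);print('bar',v,np.degrees(np.arctan2(v[1],v[0])))
for yaw in np.radians([3,4,5,6]):
    R=np.array([[np.cos(yaw),-np.sin(yaw)],[np.sin(yaw),np.cos(yaw)]])
    print(np.degrees(yaw), 'bal origin from key',Z[:2]-R@[-.103,.048],'bar in bal',R.T@(B[:2]-(Z[:2]-R@[-.103,.048])))
# rocker in scene view
q=np.load('scene.npz')['p']
for n,P in(('rocker',[.4329,.1878,.044]),('key',Z),('bar',B)): print(n,proj('scene',P))
h=cv2.cvtColor(q,cv2.COLOR_RGB2HSV).astype(int);m=((h[...,0]<8)|(h[...,0]>172))&(h[...,1]>110);m[:,:175]=0;m[:,200:]=0;m[:205]=0;m[230:]=0
v,u=np.nonzero(m);print(len(u),u.mean(),v.mean())
g=q.max(2);m=np.zeros(g.shape,bool);m[210:226,308:330]=g[210:226,308:330]<50
v,u=np.nonzero(m);print(len(u),u.mean(),v.mean())
```

```text
[[116 113 111 107 107 106 105  99  99  91  82 105 116]
 [115  90  74  66  62  66  68  71  75  76  73 100 116]
 [114  79  79  83  83  83  81  81  81  80  77  91 115]
 [116  83  75  80  79  78  79  77  76  75  73  90 114]
 [116  92  73  78  75  75  74  81  82  89  88 101 115]
 [116 109  99 109 109 108 108 112 113 116 116 116 116]]
[  4   3  21  10 176] [327.84659091 240.76136364]
[ 0.44220109 -0.17432194  0.038     ] [ 0.44850952 -0.2459415   0.038     ] [ 0.45159353 -0.28712744  0.038     ] 0.07189685607723567 dir -85.24040258350173
[ 0.41669203 -0.13158235  0.025     ]
[ 0.43036449 -0.31433372  0.025     ]
bar [ 0.00346472 -0.04646172  0.        ] -85.73526554670674
3.0000000000000004 bal origin from key [ 0.54757206 -0.21686555] bar in bal [0.05584279 0.00763012]
4.0 bal origin from key [ 0.5482985 -0.2150201] bar in bal [0.05511405 0.00486408]
5.0 bal origin from key [ 0.54899262 -0.21316224] bar in bal [0.05433714 0.00211118]
6.000000000000001 bal origin from key [ 0.54965421 -0.21129256] bar in bal [ 0.05351231 -0.00062774]
rocker (np.float64(186.03297032521596), np.float64(217.20458179696607))
key (np.float64(276.0093904944655), np.float64(262.99585173173256))
bar (np.float64(316.6328480029873), np.float64(214.9602124080546))
9 185.77777777777777 217.77777777777777
68 317.9264705882353 217.89705882352942
```

```bash
cat >> h.py <<'E'
from scipy.spatial.transform import Rotation as Ro
def go(tip,yaw):  # tip centre world, tool-y heading deg, tool straight down
    o=r.get_obs(); R0=Ro.from_quat(o['ee_rot']); a=np.radians(yaw)
    y=np.array([np.cos(a),np.sin(a),0]);z=np.array([0,0,-1.]);x=np.cross(y,z)
    Rt=Ro.from_matrix(np.stack([x,y,z],1)); P=np.array(tip)+[0,0,.025]
    print('t',round(o['t'],2),'tcp',np.round(o['eef_pos'],4),'travel',np.round(R0.inv().apply(P-o['eef_pos']),4),'twist',np.round((R0.inv()*Rt).as_rotvec(degrees=True),2),'F',np.round(o['wrist_force'],2),'gap',round(o['finger_gap'],4))
E
python3 -c "
from h import *
go([.4316,.2022,.075],5)"
```

```text
t 0.1 tcp [0.213  0.5336 0.2297] travel [-0.326  -0.2265  0.13  ] twist [-9.000e-02  4.000e-02  6.324e+01] F [0.24 0.12 0.02] gap 0.0941
```

Careful with the scale: turns go in shares of 360 degrees. That gives: 63.2 degrees is 0.1756.

{"method": "send_rows", "body": {
  "travel": [
    [-0.033,-0.023,0],
    [-0.065,-0.045,0.01],
    [-0.1,-0.068,0.02],
    [-0.14,-0.1,0.03],
    [-0.18,-0.125,0.04],
    [-0.22,-0.15,0.05],
    [-0.26,-0.18,0.07],
    [-0.3,-0.205,0.08],
    [-0.326,-0.2265,0.1],
    [-0.326,-0.2265,0.12]
  ],
  "twist": [
    [0,0,0.0194],
    [0,0,0.0389],
    [0,0,0.0583],
    [0,0,0.0778],
    [0,0,0.0972],
    [0,0,0.1167],
    [0,0,0.1361],
    [0,0,0.1556],
    [0,0,0.1756],
    [0,0,0.1756]
  ],
  "jaw": [1,1,1,1,1,1,1,1,1,1],
  "force": 10
}}

```text
t: 1.1
eef_pos: [0.4345, 0.1994, 0.1098]
ee_rot: [0.678, 0.735, 0.0, 0.001]
wrist_force: [0.3, 1.1, 0.6]
finger_gap: 0.0177
grip_force: 0.0
```

```bash
python3 -c "
from h import *
go([.4316,.2022,.055],5)
p,d=grab('top'); 
cv2.imwrite('pics/a.png',cv2.resize(p[190:290,150:250][:,:,::-1],(600,600),interpolation=cv2.INTER_CUBIC))
go([.4316,.2022,.055],5)
"
```

```text
t 1.1 tcp [0.4345 0.1994 0.1098] travel [ 0.003  -0.0027  0.0298] twist [ 0.1   0.07 -0.36] F [0.26 1.09 0.62] gap 0.0177
t 1.15 tcp [0.4309 0.2001 0.1068] travel [0.0021 0.0011 0.0268] twist [-0.34  0.09 -0.22] F [-1.66 -0.27 -2.2 ] gap 0.0131
```

{"method": "send_rows", "body": {
  "travel": [
    [0,0,0],
    [0,0,0],
    [0,0,0],
    [0,0,0],
    [0,0,0]
  ],
  "twist": [
    [0,0,0],
    [0,0,0],
    [0,0,0],
    [0,0,0],
    [0,0,0]
  ],
  "jaw": [1,1,1,1,1]
}}

```text
t: 1.65
eef_pos: [0.4321, 0.2035, 0.1111]
ee_rot: [0.675, 0.738, 0.001, 0.0]
wrist_force: [0.2, 0.2, 0.4]
finger_gap: 0.0007
grip_force: 0.0
```

```bash
python3 -c "
from h import *
go([.4316,.2022,.049],5)
p,d=grab('scene'); C=cloud('scene',d)
cv2.imwrite('pics/a.png',cv2.resize(p[165:235,140:230][:,:,::-1],(720,560),interpolation=cv2.INTER_CUBIC))
"
```

```text
t 1.65 tcp [0.4321 0.2035 0.1111] travel [-0.0012 -0.0007  0.0371] twist [ 0.08 -0.02  0.11] F [0.25 0.15 0.44] gap 0.0007
```

View pics/a.png

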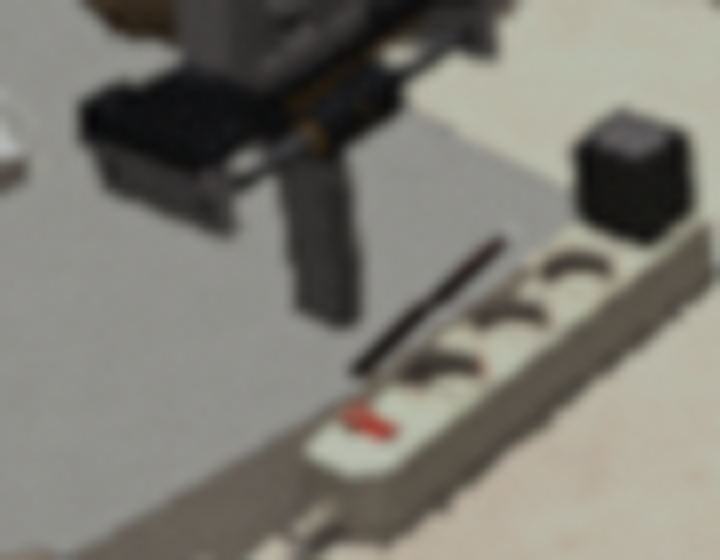

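The closed fingertips are above the rocker (tip at (330,320), red rocker at (368,420)), and its left half is raised. I'll descend now.

{"method": "send_rows", "body": {
  "travel": [
    [-0.001,-0.001,0.012],
    [-0.001,-0.001,0.024],
    [-0.001,-0.001,0.035],
    [-0.001,-0.001,0.036],
    [-0.001,-0.001,0.036],
    [-0.001,-0.001,0.036]
  ],
  "twist": [
    [0,0,0],
    [0,0,0],
    [0,0,0],
    [0,0,0],
    [0,0,0],
    [0,0,0]
  ],
  "jaw": [1,1,1,1,1,1]
}}

```text
t: 2.3
eef_pos: [0.4315, 0.2019, 0.0748]
ee_rot: [0.675, 0.738, 0.0, 0.0]
wrist_force: [0.6, 0.1, 0.0]
finger_gap: 0.0004
grip_force: 0.0
```

{"method": "send_rows", "body": {
  "travel": [
    [0,0,0.001],
    [0,0,0.002],
    [0,0,0.003],
    [0,0,0.003],
    [0,0,0.003]
  ],
  "twist": [
    [0,0,0],
    [0,0,0],
    [0,0,0],
    [0,0,0],
    [0,0,0]
  ],
  "jaw": [1,1,1,1,1]
}}

```text
t: 2.8
eef_pos: [0.4313, 0.202, 0.0717]
ee_rot: [0.675, 0.737, 0.0, 0.0]
wrist_force: [0.6, 1.2, 1.1]
finger_gap: 0.0006
grip_force: 0.9
```

{"method": "send_rows", "body": {
  "travel": [
    [0,0,0.0005],
    [0,0,0.001],
    [0,0,0.0015],
    [0,0,0.002],
    [0,0,0.002],
    [0,0,0.002]
  ],
  "twist": [
    [0,0,0],
    [0,0,0],
    [0,0,0],
    [0,0,0],
    [0,0,0],
    [0,0,0]
  ],
  "jaw": [1,1,1,1,1,1]
}}

```text
t: 3.4
eef_pos: [0.4316, 0.2022, 0.0698]
ee_rot: [0.675, 0.737, 0.001, 0.0]
wrist_force: [-0.2, 4.8, 4.8]
finger_gap: 0.0005
grip_force: 2.3
```

{"method": "send_rows", "body": {
  "travel": [
    [0,0,0.0005],
    [0,0,0.001],
    [0,0,0.0015],
    [0,0,0.0015],
    [0,0,0.0015]
  ],
  "twist": [
    [0,0,0],
    [0,0,0],
    [0,0,0],
    [0,0,0],
    [0,0,0]
  ],
  "jaw": [1,1,1,1,1]
}}

```text
t: 3.9
eef_pos: [0.4316, 0.2026, 0.0686]
ee_rot: [0.676, 0.737, 0.001, -0.0]
wrist_force: [-0.6, 4.7, 6.5]
finger_gap: 0.0002
grip_force: 4.1
```

{"method": "send_rows", "body": {
  "travel": [
    [0,0,0.0005],
    [0,0,0.001],
    [0,0,0.001],
    [0,0,0.001]
  ],
  "twist": [
    [0,0,0],
    [0,0,0],
    [0,0,0],
    [0,0,0]
  ],
  "jaw": [1,1,1,1]
}}

```text
t: 4.3
eef_pos: [0.4316, 0.2026, 0.0683]
ee_rot: [0.676, 0.737, 0.001, -0.0]
wrist_force: [-2.7, 4.0, 13.5]
finger_gap: 0.0005
grip_force: 7.1
```

{"method": "send_rows", "body": {
  "travel": [
    [0,0,0.0005],
    [0,0,0.001],
    [0,0,0.001],
    [0,0,0.001]
  ],
  "twist": [
    [0,0,0],
    [0,0,0],
    [0,0,0],
    [0,0,0]
  ],
  "jaw": [1,1,1,1]
}}

```text
t: 4.7
eef_pos: [0.4316, 0.2027, 0.0681]
ee_rot: [0.676, 0.737, 0.001, 0.0]
wrist_force: [-4.6, 3.0, 19.6]
finger_gap: 0.0004
grip_force: 10.3
```

{"method": "send_rows", "body": {
  "travel": [
    [0,0,-0.01],
    [0,0,-0.03],
    [0,0,-0.06],
    [0,0,-0.09],
    [0,0,-0.11],
    [0.03,0,-0.11],
    [0.06,0,-0.11],
    [0.09,0,-0.11],
    [0.09,0,-0.11],
    [0.09,0,-0.11]
  ],
  "twist": [
    [0,0,0],
    [0,0,0],
    [0,0,0],
    [0,0,0],
    [0,0,0],
    [0,0,0],
    [0,0,0],
    [0,0,0],
    [0,0,0],
    [0,0,0]
  ],
  "jaw": [1,1,1,1,1,1,1,1,1,1]
}}

```text
t: 5.7
eef_pos: [0.4226, 0.2906, 0.1752]
ee_rot: [0.675, 0.738, -0.001, 0.0]
wrist_force: [0.1, 1.0, -0.0]
finger_gap: 0.0007
grip_force: 0.0
```

```bash
python3 -c "
from h import *
old=np.load('scene.npz')['p'];ot=np.load('top.npz')['p']
p,d=grab('scene');q,_=grab('top')
f=lambda a:cv2.resize(a[:,:,::-1],(380,280),interpolation=cv2.INTER_CUBIC)
s=np.s_[200:235,163:211];w=np.s_[227:262,172:220]
cv2.imwrite('pics/b.png',np.vstack([np.hstack([f(old[s]),f(p[s])]),np.hstack([f(ot[w]),f(q[w])])]))
# next target: above bar back
a=np.radians(5);R=np.array([[np.cos(a),-np.sin(a)],[np.sin(a),np.cos(a)]])
b=np.array([.603,-.2075]);print(b+R@[.023,0])
go(list(b+R@[.023,0])+[.17],-85)
"
```

```text
[ 0.62591248 -0.20549542]
t 5.8 tcp [0.4228 0.29   0.1754] travel [-0.5114  0.1588 -0.0188] twist [3.000e-02 1.400e-01 9.003e+01] F [ 0.24  0.37 -0.89] gap 0.0002
```

View pics/b.png

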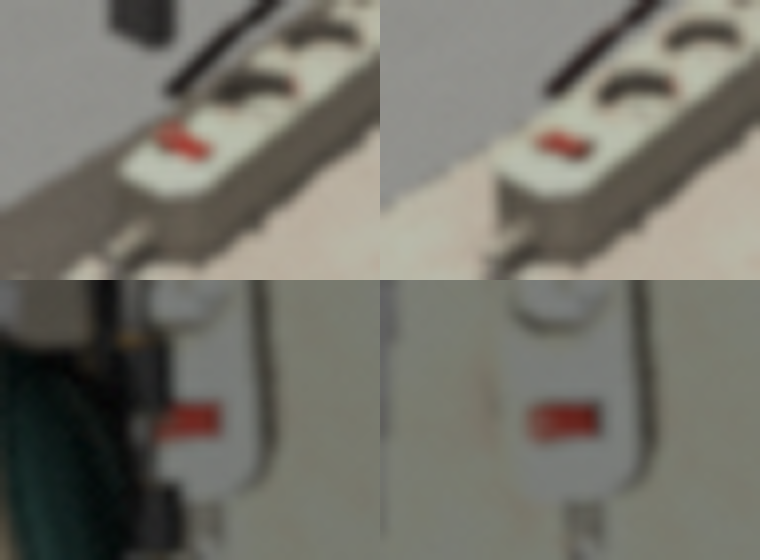

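The pictures show the rocker flipped: the left half is down flush and the right edge stands up with its dark side visible. Next is the lid.

Scaled: 70 degrees is 0.1944.

{"method": "send_rows", "body": {
  "travel": [
    [-0.03,0.01,-0.02],
    [-0.07,0.02,-0.03],
    [-0.11,0.035,-0.03],
    [-0.15,0.05,-0.03],
    [-0.19,0.06,-0.03],
    [-0.23,0.07,-0.03],
    [-0.27,0.085,-0.03],
    [-0.31,0.1,-0.03],
    [-0.35,0.11,-0.03],
    [-0.39,0.12,-0.03]
  ],
  "twist": [
    [0,0,0.0194],
    [0,0,0.0389],
    [0,0,0.0583],
    [0,0,0.0778],
    [0,0,0.0972],
    [0,0,0.1167],
    [0,0,0.1361],
    [0,0,0.1556],
    [0,0,0.175],
    [0,0,0.1944]
  ],
  "jaw": [1,1,1,1,1,1,1,1,1,1]
}}

```text
t: 6.8
eef_pos: [0.5764, -0.0897, 0.2058]
ee_rot: [0.977, 0.213, -0.0, 0.0]
wrist_force: [0.3, 1.1, 0.3]
finger_gap: 0.0003
grip_force: 0.0
```

```bash
python3 -c "
from h import *
go([.6259,-.2055,.17],-85)"
```

```text
t 6.8 tcp [ 0.5764 -0.0897  0.2058] travel [-0.0033  0.1259  0.0108] twist [1.000e-02 5.000e-02 1.964e+01] F [0.32 1.08 0.28] gap 0.0003
```

Scaled: 20 degrees is 0.0556.

{"method": "send_rows", "body": {
  "travel": [
    [-0.003,0.04,0],
    [-0.003,0.08,0],
    [-0.003,0.12,0],
    [-0.003,0.124,0.01],
    [-0.003,0.124,0.01],
    [-0.003,0.124,0.01],
    [-0.003,0.124,0.01],
    [-0.003,0.124,0.01]
  ],
  "twist": [
    [0,0,0.0194],
    [0,0,0.0389],
    [0,0,0.0556],
    [0,0,0.0556],
    [0,0,0.0556],
    [0,0,0.0556],
    [0,0,0.0556],
    [0,0,0.0556]
  ],
  "jaw": [1,1,1,1,1,1,1,1]
}}

```text
t: 7.6
eef_pos: [0.6265, -0.199, 0.1967]
ee_rot: [0.999, 0.045, 0.0, 0.0]
wrist_force: [-0.1, -0.2, 0.3]
finger_gap: 0.0007
grip_force: 0.0
```

```bash
python3 -c "
from h import *
go([.6259,-.2055,.121],-85)
p,d=grab('scene')
cv2.imwrite('pics/c.png',cv2.resize(p[150:270,260:380][:,:,::-1],(600,600),interpolation=cv2.INTER_CUBIC))"
```

```text
t 7.6 tcp [ 0.6265 -0.199   0.1967] travel [-0.0012  0.0064  0.0507] twist [ 0.01 -0.03  0.12] F [-0.07 -0.16  0.27] gap 0.0007
```

View pics/c.png

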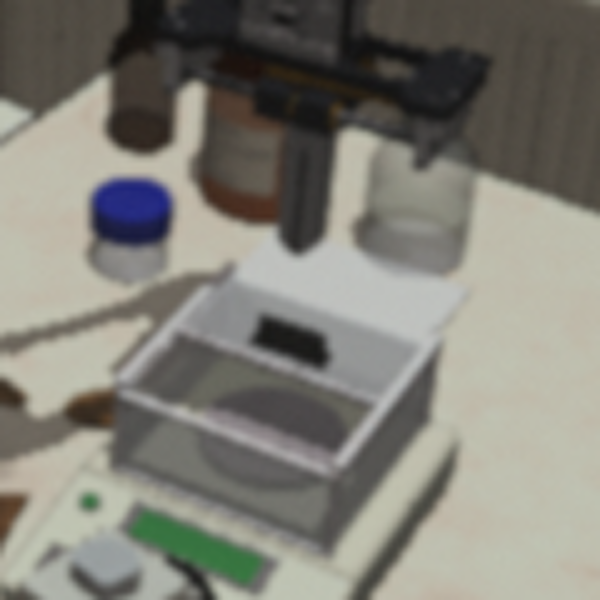

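The closed tip at (300,245) hangs behind the grip bar at (290,340), and the lid is still open. I'll lower it behind the bar and push.

{"method": "send_rows", "body": {
  "travel": [
    [-0.001,0.006,0.015],
    [-0.001,0.006,0.03],
    [-0.001,0.006,0.043],
    [-0.001,0.006,0.048],
    [-0.001,0.006,0.05],
    [-0.001,0.006,0.05],
    [-0.001,0.006,0.05]
  ],
  "twist": [
    [0,0,0],
    [0,0,0],
    [0,0,0],
    [0,0,0],
    [0,0,0],
    [0,0,0],
    [0,0,0]
  ],
  "jaw": [1,1,1,1,1,1,1]
}}

```text
t: 8.35
eef_pos: [0.6267, -0.2063, 0.1466]
ee_rot: [0.999, 0.044, 0.001, 0.0]
wrist_force: [-0.3, -0.8, 0.0]
finger_gap: 0.0009
grip_force: 0.0
```

{"method": "send_rows", "body": {
  "travel": [
    [-0.004,0,0],
    [-0.008,0,0],
    [-0.012,0,0],
    [-0.016,0,0],
    [-0.02,0,0],
    [-0.024,0,0],
    [-0.028,0,0],
    [-0.032,0,0],
    [-0.036,0,0],
    [-0.04,0,0]
  ],
  "twist": [
    [0,0,0],
    [0,0,0],
    [0,0,0],
    [0,0,0],
    [0,0,0],
    [0,0,0],
    [0,0,0],
    [0,0,0],
    [0,0,0],
    [0,0,0]
  ],
  "jaw": [1,1,1,1,1,1,1,1,1,1]
}}

```text
t: 9.35
eef_pos: [0.5861, -0.2098, 0.146]
ee_rot: [0.999, 0.044, 0.0, -0.0]
wrist_force: [0.8, 0.4, 0.1]
finger_gap: 0.0003
grip_force: 0.4
```

{"method": "send_rows", "body": {
  "travel": [
    [-0.004,0,0],
    [-0.008,0,0],
    [-0.012,0,0],
    [-0.016,0,0],
    [-0.019,0,0],
    [-0.021,0,0],
    [-0.023,0,0],
    [-0.024,0,0],
    [-0.024,0,0]
  ],
  "twist": [
    [0,0,0],
    [0,0,0],
    [0,0,0],
    [0,0,0],
    [0,0,0],
    [0,0,0],
    [0,0,0],
    [0,0,0],
    [0,0,0]
  ],
  "jaw": [1,1,1,1,1,1,1,1,1]
}}

```text
t: 10.25
eef_pos: [0.5622, -0.2119, 0.1458]
ee_rot: [0.999, 0.044, -0.0, -0.0]
wrist_force: [-0.1, 0.8, 0.9]
finger_gap: 0.0003
grip_force: 0.1
```

{"method": "send_rows", "body": {
  "travel": [
    [-0.0005,0,0],
    [-0.001,0,0],
    [-0.0015,0,0],
    [-0.002,0,0],
    [-0.002,0,0]
  ],
  "twist": [
    [0,0,0],
    [0,0,0],
    [0,0,0],
    [0,0,0],
    [0,0,0]
  ],
  "jaw": [1,1,1,1,1]
}}

```text
t: 10.75
eef_pos: [0.5604, -0.212, 0.1459]
ee_rot: [0.999, 0.044, -0.0, -0.0]
wrist_force: [1.6, 0.3, 0.2]
finger_gap: 0.0005
grip_force: 0.3
```

{"method": "send_rows", "body": {
  "travel": [
    [-0.0005,0,0],
    [-0.001,0,0],
    [-0.001,0,0],
    [-0.001,0,0]
  ],
  "twist": [
    [0,0,0],
    [0,0,0],
    [0,0,0],
    [0,0,0]
  ],
  "jaw": [1,1,1,1]
}}

```text
t: 11.15
eef_pos: [0.5594, -0.2121, 0.1459]
ee_rot: [0.999, 0.044, -0.0, -0.0]
wrist_force: [0.4, 0.1, 0.1]
finger_gap: 0.0005
grip_force: 0.2
```

{"method": "send_rows", "body": {
  "travel": [
    [-0.0005,0,0],
    [-0.001,0,0],
    [-0.001,0,0],
    [-0.001,0,0]
  ],
  "twist": [
    [0,0,0],
    [0,0,0],
    [0,0,0],
    [0,0,0]
  ],
  "jaw": [1,1,1,1]
}}

```text
t: 11.55
eef_pos: [0.5584, -0.2122, 0.1459]
ee_rot: [0.999, 0.044, -0.0, -0.0]
wrist_force: [0.1, 0.4, -0.8]
finger_gap: 0.0002
grip_force: 0.3
```

{"method": "send_rows", "body": {
  "travel": [
    [-0.0005,0,0],
    [-0.001,0,0],
    [-0.001,0,0],
    [-0.001,0,0]
  ],
  "twist": [
    [0,0,0],
    [0,0,0],
    [0,0,0],
    [0,0,0]
  ],
  "jaw": [1,1,1,1]
}}

```text
t: 11.95
eef_pos: [0.5574, -0.2123, 0.1459]
ee_rot: [0.999, 0.044, -0.0, -0.0]
wrist_force: [1.0, 0.1, -0.3]
finger_gap: 0.0005
grip_force: 0.3
```

{"method": "send_rows", "body": {
  "travel": [
    [-0.0005,0,0],
    [-0.001,0,0],
    [-0.001,0,0],
    [-0.001,0,0]
  ],
  "twist": [
    [0,0,0],
    [0,0,0],
    [0,0,0],
    [0,0,0]
  ],
  "jaw": [1,1,1,1]
}}

```text
t: 12.35
eef_pos: [0.5565, -0.2124, 0.1459]
ee_rot: [0.999, 0.044, -0.0, -0.0]
wrist_force: [0.5, 0.7, -0.9]
finger_gap: 0.0002
grip_force: 0.3
```

{"method": "send_rows", "body": {
  "travel": [
    [-0.0005,0,0],
    [-0.0007,0,0],
    [-0.0007,0,0]
  ],
  "twist": [
    [0,0,0],
    [0,0,0],
    [0,0,0]
  ],
  "jaw": [1,1,1]
}}

```text
t: 12.65
eef_pos: [0.5558, -0.2124, 0.1459]
ee_rot: [0.999, 0.044, -0.0, -0.0]
wrist_force: [1.0, -1.1, -0.3]
finger_gap: 0.0004
grip_force: 0.4
```

{"method": "send_rows", "body": {
  "travel": [
    [-0.0005,0,0],
    [-0.0007,0,0],
    [-0.0007,0,0]
  ],
  "twist": [
    [0,0,0],
    [0,0,0],
    [0,0,0]
  ],
  "jaw": [1,1,1]
}}

```text
t: 12.95
eef_pos: [0.5551, -0.2125, 0.146]
ee_rot: [0.999, 0.044, 0.0, -0.0]
wrist_force: [1.1, 1.1, -0.0]
finger_gap: 0.0005
grip_force: 0.4
```

```bash
python3 -c "
from h import *
o=r.get_obs();print(o['t'],o['eef_pos'],o['wrist_force'])
p,d=grab('scene')
cv2.imwrite('pics/e.png',cv2.resize(p[180:280,260:360][:,:,::-1],(600,600),interpolation=cv2.INTER_CUBIC))"
```

```text
12.95 [ 0.55513734 -0.21249831  0.14595031] [ 1.14848783  1.13948097 -0.04520109]
```

View pics/e.png

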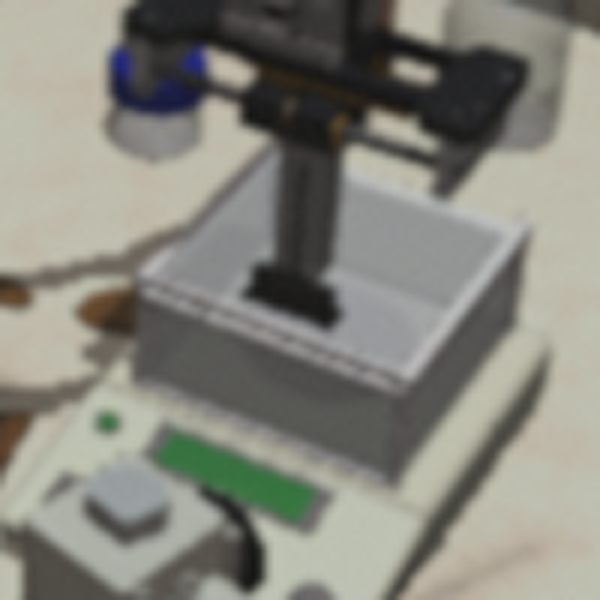

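The bar at (290,295) is near the front rail and only a thin gap remains, so I'll keep pushing in small steps until the force rises.

{"method": "send_rows", "body": {
  "travel": [
    [-0.0005,0,0],
    [-0.001,0,0],
    [-0.001,0,0]
  ],
  "twist": [
    [0,0,0],
    [0,0,0],
    [0,0,0]
  ],
  "jaw": [1,1,1]
}}

```text
t: 13.3
eef_pos: [0.555, -0.2125, 0.146]
ee_rot: [0.999, 0.044, 0.001, -0.0]
wrist_force: [3.9, 0.5, -1.0]
finger_gap: 0.0002
grip_force: 1.9
```

{"method": "send_rows", "body": {
  "travel": [
    [-0.0005,0,0],
    [-0.0007,0,0],
    [-0.0007,0,0]
  ],
  "twist": [
    [0,0,0],
    [0,0,0],
    [0,0,0]
  ],
  "jaw": [1,1,1]
}}

```text
t: 13.6
eef_pos: [0.555, -0.2125, 0.146]
ee_rot: [0.999, 0.044, 0.002, -0.0]
wrist_force: [6.4, 1.7, -3.4]
finger_gap: 0.0008
grip_force: 2.8
```

{"method": "send_rows", "body": {
  "travel": [
    [-0.0005,0,0],
    [-0.0005,0,0],
    [-0.0005,0,0]
  ],
  "twist": [
    [0,0,0],
    [0,0,0],
    [0,0,0]
  ],
  "jaw": [1,1,1]
}}

```text
t: 13.9
eef_pos: [0.5549, -0.2125, 0.146]
ee_rot: [0.999, 0.044, 0.002, -0.0]
wrist_force: [7.3, 0.9, -3.8]
finger_gap: 0.0005
grip_force: 3.3
```

The lid hit its stop at TCP x 0.555, with the force rising to 7 N. I'll back off, lift and move over the zero key.

{"method": "send_rows", "body": {
  "travel": [
    [0.008,0,0],
    [0.012,0,-0.01],
    [0.012,0,-0.03],
    [0,0,-0.05],
    [-0.03,-0.01,-0.05],
    [-0.06,-0.02,-0.05],
    [-0.09,-0.03,-0.05],
    [-0.107,-0.045,-0.05],
    [-0.107,-0.045,-0.05],
    [-0.107,-0.045,-0.05]
  ],
  "twist": [
    [0,0,0],
    [0,0,0],
    [0,0,0],
    [0,0,0],
    [0,0,0],
    [0,0,0],
    [0,0,0],
    [0,0,0],
    [0,0,0],
    [0,0,0]
  ],
  "jaw": [1,1,1,1,1,1,1,1,1,1]
}}

```text
t: 14.9
eef_pos: [0.4429, -0.1778, 0.1969]
ee_rot: [0.999, 0.044, 0.001, 0.001]
wrist_force: [0.0, 0.7, 0.6]
finger_gap: 0.0011
grip_force: 0.0
```

```bash
python3 -c "
from h import *
go([.4418,-.1743,.046],-85)
p,d=grab('scene')
cv2.imwrite('pics/f.png',cv2.resize(p[170:290,240:360][:,:,::-1],(600,600),interpolation=cv2.INTER_CUBIC))"
```

```text
t 14.9 tcp [ 0.4429 -0.1778  0.1969] travel [-0.001  -0.0038  0.1259] twist [ 0.09 -0.07  0.05] F [0.02 0.73 0.65] gap 0.0011
```

View pics/f.png

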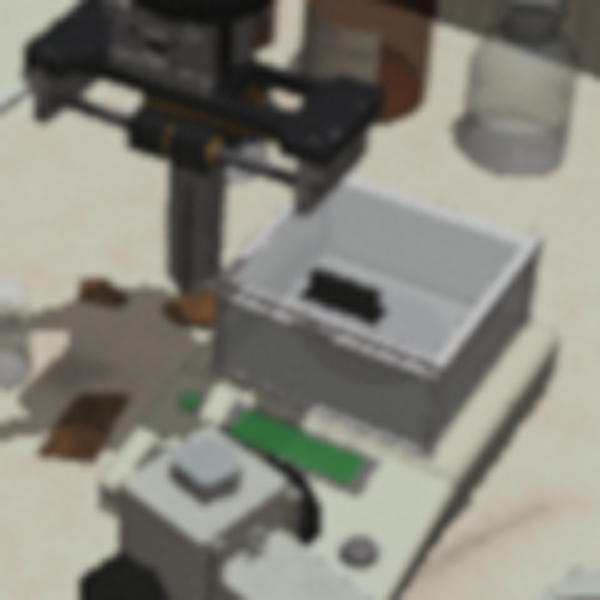

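The lid is shut, with the bar at (343,297) against the front. The tip at (195,285) is over the key area, so I'll descend.

{"method": "send_rows", "body": {
  "travel": [
    [-0.001,-0.004,0.02],
    [-0.001,-0.004,0.045],
    [-0.001,-0.004,0.07],
    [-0.001,-0.004,0.095],
    [-0.001,-0.004,0.112],
    [-0.001,-0.004,0.12],
    [-0.001,-0.004,0.124],
    [-0.001,-0.004,0.126],
    [-0.001,-0.004,0.126],
    [-0.001,-0.004,0.126]
  ],
  "twist": [
    [0,0,0],
    [0,0,0],
    [0,0,0],
    [0,0,0],
    [0,0,0],
    [0,0,0],
    [0,0,0],
    [0,0,0],
    [0,0,0],
    [0,0,0]
  ],
  "jaw": [1,1,1,1,1,1,1,1,1,1]
}}

```text
t: 15.95
eef_pos: [0.4417, -0.1737, 0.0707]
ee_rot: [0.999, 0.044, 0.001, 0.0]
wrist_force: [0.4, -0.2, 0.1]
finger_gap: 0.0008
grip_force: 0.0
```

{"method": "send_rows", "body": {
  "travel": [
    [0,0,0.002],
    [0,0,0.004],
    [0,0,0.006],
    [0,0,0.006],
    [0,0,0.006]
  ],
  "twist": [
    [0,0,0],
    [0,0,0],
    [0,0,0],
    [0,0,0],
    [0,0,0]
  ],
  "jaw": [1,1,1,1,1]
}}

```text
t: 16.45
eef_pos: [0.4413, -0.1735, 0.0641]
ee_rot: [0.999, 0.044, 0.0, 0.0]
wrist_force: [0.4, -0.1, 1.9]
finger_gap: 0.0006
grip_force: 1.0
```

{"method": "send_rows", "body": {
  "travel": [
    [0,0,0.001],
    [0,0,0.002],
    [0,0,0.002],
    [0,0,0.002]
  ],
  "twist": [
    [0,0,0],
    [0,0,0],
    [0,0,0],
    [0,0,0]
  ],
  "jaw": [1,1,1,1]
}}

```text
t: 16.85
eef_pos: [0.4416, -0.1734, 0.0622]
ee_rot: [0.999, 0.044, 0.001, 0.0]
wrist_force: [1.2, 0.2, 4.6]
finger_gap: 0.0005
grip_force: 1.8
```

{"method": "send_rows", "body": {
  "travel": [
    [0,0,0.0005],
    [0,0,0.001],
    [0,0,0.001],
    [0,0,0.001]
  ],
  "twist": [
    [0,0,0],
    [0,0,0],
    [0,0,0],
    [0,0,0]
  ],
  "jaw": [1,1,1,1]
}}

```text
t: 17.25
eef_pos: [0.4417, -0.1735, 0.0612]
ee_rot: [0.999, 0.044, 0.001, 0.0]
wrist_force: [1.9, 1.6, 5.1]
finger_gap: 0.0008
grip_force: 2.3
```

{"method": "send_rows", "body": {
  "travel": [
    [0,0,0.0005],
    [0,0,0.001],
    [0,0,0.001],
    [0,0,0.001]
  ],
  "twist": [
    [0,0,0],
    [0,0,0],
    [0,0,0],
    [0,0,0]
  ],
  "jaw": [1,1,1,1]
}}

```text
t: 17.65
eef_pos: [0.4418, -0.1735, 0.0607]
ee_rot: [0.999, 0.044, 0.001, 0.0]
wrist_force: [1.8, 2.0, 9.3]
finger_gap: 0.0004
grip_force: 4.8
```

{"method": "send_rows", "body": {
  "travel": [
    [0,0,0.0005],
    [0,0,0.001],
    [0,0,0.001],
    [0,0,0.001]
  ],
  "twist": [
    [0,0,0],
    [0,0,0],
    [0,0,0],
    [0,0,0]
  ],
  "jaw": [1,1,1,1]
}}

```text
t: 18.05
eef_pos: [0.4419, -0.1735, 0.0605]
ee_rot: [0.999, 0.044, 0.001, 0.0]
wrist_force: [1.2, 3.4, 16.0]
finger_gap: 0.0002
grip_force: 7.7
```

The key bottomed out at its hard stop, with force well past 4.4 N. I'll release it and retreat.

{"method": "send_rows", "body": {
  "travel": [
    [0,0,-0.004],
    [0,0,-0.015],
    [0,0,-0.04],
    [0,0,-0.07],
    [0,0,-0.1],
    [0,-0.04,-0.15],
    [0,-0.09,-0.18],
    [0,-0.13,-0.18],
    [0,-0.17,-0.18],
    [0,-0.2,-0.18]
  ],
  "twist": [
    [0,0,0],
    [0,0,0],
    [0,0,0],
    [0,0,0],
    [0,0,0],
    [0,0,0],
    [0,0,0],
    [0,0,0],
    [0,0,0],
    [0,0,0]
  ],
  "jaw": [1,1,1,1,1,1,1,1,1,1]
}}

```text
t: 19.05
eef_pos: [0.4213, 0.028, 0.2392]
ee_rot: [0.999, 0.045, -0.001, -0.0]
wrist_force: [-0.1, -0.8, 0.5]
finger_gap: 0.0007
grip_force: 0.0
```

{"method": "send_rows", "body": {
  "travel": [
    [0,0,0],
    [0,0,0],
    [0,0,0],
    [0,0,0],
    [0,0,0]
  ],
  "twist": [
    [0,0,0],
    [0,0,0],
    [0,0,0],
    [0,0,0],
    [0,0,0]
  ],
  "jaw": [1,1,1,1,1]
}}

```text
t: 19.55
eef_pos: [0.4235, 0.0248, 0.2387]
ee_rot: [0.999, 0.043, -0.0, 0.0]
wrist_force: [0.2, 0.8, 0.3]
finger_gap: 0.0004
grip_force: 0.0
```

```bash
python3 -c "
from h import *
p,d=grab('top');o=r.get_obs();print(o['t'],o['eef_pos'],o['wrist_force'])
cv2.imwrite('pics/g.png',cv2.resize(p[120:265,165:395][:,:,::-1],(800,504),interpolation=cv2.INTER_CUBIC))
g=p.astype(int).mean(2);sub=g[233:248,314:344]; m=sub<np.median(g[247:249,320:350])-22
n,l,s,ce=cv2.connectedComponentsWithStats(m.astype(np.uint8));k=1+s[1:,4].argmax();print('key was 327.85 240.76, now',s[k],ce[k]+[314,233])"
```

```text
19.6 [0.42355052 0.02494228 0.23877351] [0.5342659  0.31648023 0.04612706]
key was 327.85 240.76, now [  4   3  21  10 176] [327.85795455 240.72159091]
```

View pics/g.png

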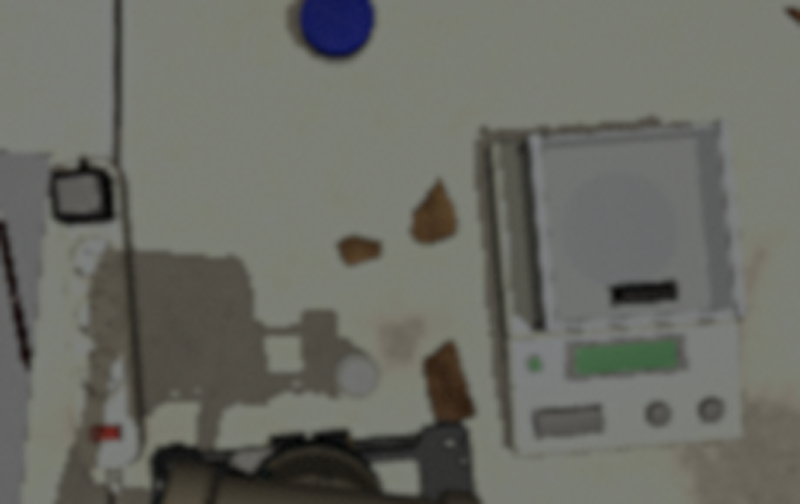

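The lid is shut (bar at (645,292)), the key is at its original position in the image, the balance has not moved and the bystanders are in place. I'm handing in.

```bash
python3 -c "
from plant import r
print(r.close_job())"
```

```text
the job is handed in; nothing more can be done
None
```

I switched the power strip on, pushed the lid shut, pressed and released the zero key, and handed the job in at 19.6 s; `close_job()` gave no verdict, but the last camera view showed everything in place and contact forces stayed around 20 N or less.

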